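# Fit the neck socket to a monitor stand's foot and latch it

### The job

Put the neck socket of the monitor stand onto the round foot: lower it over the foot's upright shaft and the short pin beside it until it sits fully home, flat on the foot, then slide the foot's latch all the way in over its plate and let go. The swivel with the shaft and pin may point somewhat to either side, so feel for the pin with a light hand: never press or twist the socket against the foot with more than 40 N. Leave everything else on the desk where it is.

Things in the scene. Friction and masses are not known exactly. Their poses are not given: they have to be found in the camera images.
- foot_seat (a point): Centre of the flat top of the stand's foot, on the shaft's axis, 12 mm above the desk. The foot is a dark steel round disc, 220 mm across, 12 mm thick, fixed to the desk. x points away from the latch, z up. A steel pin, 8.5 mm diameter, chamfered, 9 mm high, stands 29 mm from the axis; its bearing is not measured: anywhere up to 0.5 rad (29 deg) to either side of this x axis.
- shaft_top (a point): Centre of the top of the foot's upright steel shaft, 45 mm above foot_seat. The shaft is 20 mm in diameter; its top 5 mm taper to 14 mm. Shaft and pin belong to one stiff swivel, which does not turn under a light hand.
- neck_grip (a point): Neck socket: loose aluminium part, about 0.4 kg, upright on the desk: plate 80 x 80 x 10 mm, and centred on it a hub 44 mm (x) by 36 mm (y), rising 50 mm above the plate. A 22 mm bore runs down through both. This point: on the bore's axis, 37 mm above the underside, a good height to grip the hub across y. Fully home it is 37 mm above foot_seat; resting on the pin, 46 mm. z up.
- neck_pin_hole (a point): Lower mouth of the neck socket's hole for the pin: 10 mm diameter, through the plate, 29 mm from the bore's axis along the socket's +x; at the level of the underside.
- latch_knob (a point): Middle of the black knob of the foot's sliding latch, 14 mm (x) by 16 mm (y), 46 mm above the desk; the knob's top is 57 mm above the desk. Axes as the foot's. With the latch fully open it is 91 mm from the shaft's axis on the foot's -x side. Below the knob a steel riser of the same width, 18 mm long, from 8 mm outside to 10 mm inside this point, 13 to 32 mm above the desk.
- latch_tongue (a point): Inner end of the latch's steel tongue, 32 mm from the knob's middle towards the shaft. The tongue is 16 mm wide, 25 to 31 mm above the desk: it passes 3 mm over the plate of a neck socket that is fully home, and runs against the plate's edge if it is not.
- latch (a joint): How far the latch has been slid towards the shaft, in m: 0 fully open, 0.028 fully in. It needs about 4 N along the foot's +x direction and stays where it is left.
There are look-alikes about, which are no part of the job. There is more than one size of the part that bears neck_grip; the job needs the largest.

How it is judged:
On the way:
1. the neck socket is fully home on the foot while the latch is still open (z of neck_grip in the frame of foot_seat below 0.0395 m and horizontal distance between neck_grip and foot_seat below 0.004 m and angle between neck_grip's own z axis and vertical below 0.05 rad and value of joint latch below 0.01 m), for 0.2 s.
At the end, for the whole second after the job is handed in: The neck socket is fully home: neck_grip no more than 39.5 mm above foot_seat (37 when flat), within 4 mm of its axis, tilted less than 0.05 rad; the latch is slid in by more than 24 mm of its 28 mm; the socket is at rest and released (z of neck_grip in the frame of foot_seat below 0.0395 m and horizontal distance between neck_grip and foot_seat below 0.004 m and angle between neck_grip's own z axis and vertical below 0.05 rad and value of joint latch above 0.024 m and linear speed of neck below 0.02 m/s); the robot touches nothing.
It fails at once if the neck socket is pressed or twisted against the foot (its shaft, pin or latch included) with more than 40 N (contact force between neck and foot above 40 N).
It fails at once if anything else on the desk (screwdriver, tape, mug, stapler, pen cup, mouse, keyboard, notepad) is moved by more than 30 mm (distance of any of screwdriver, tape, mug, stapler, pen_cup, mouse, keyboard, notepad from where it was at the start of the episode above 0.03 m).
It also fails if it takes over 72 s, if anything falls off the work surface, if the arm or the gripper's body presses on something with over 40 N, if the wrist force passes 120 N, or if a joint passes its speed limit or range.

### The arm

A 7-joint arm with a two-finger parallel gripper is mounted at the origin on the work surface. World frame = base frame: x ahead of the robot, y to its left, z up, the work surface at z = 0. Lengths are in m, angles in rad, forces in N, time in s.
With the tool pointing down it reaches from about 0.425 to 0.925 m from the base axis. Payload 6.8 kg.
Tool frame: the origin (TCP) lies between the finger pads; the fingertips stand r.tip_extent ahead of it and the grasp point (between the pads) lies 5 mm behind it (r.tip_extent is the distance from the TCP to the fingertips, in m); y points along the fingers, x is the direction in which the jaws open and shut, and the axes are right-handed (so a half turn about y gives the same grasp; the last joint's range is limited). The gripper opens to 85 mm and grips with 20 to 120 N. Pads are 22 mm wide; open, the fingers measure 114 mm over their backs; the gripper's body (76 mm by 85 mm) begins 54 mm behind the grasp point. The pads swing forward as they close: fully open they stand 13 mm farther back than shut.
Start: joints at [1.089, 0.477, 0.022, 1.555, -0.011, 1.109, -0.083], TCP at [0.246, -0.628, 0.245] pointing down, gripper open.
Joint ranges: [-2.96, 2.96], [-0.34, 2.1], [-1.41, 1.46], [0.24, 2.44], [-1.37, 4.51], [0.17, 1.92], [-2.96, 2.96]. Speed limits (rad/s): [2.39, 2.39, 3.14, 3.14, 3.14, 3.14, 3.14].

### API

Orientations are given as a rotation vector (axis times angle).
In Python, from bench import r gives the robot as it stands.
- The arm moves only by the tool send_rows, never from a script. Its argument "plan" is a list of rows, each a list of 5 numbers: the shift along the tool's x, y, z in cm, then the turn about the tool's y in degrees, then the opening, from 0 (shut) to 1 (fully open). In form: [[dx, dy, dz, spin, grip], ...]. A call has 1 to 12 rows; each row shifts and turns the commanded pose from where the row before left it, along the tool's axes as they then stand; what a row does not reach is not made up. A row lasts 1/8 s, in which the tool goes at most 62.5 mm and 10.7 degrees, less where a joint would pass 70% of its speed; a pose out of reach is approached as far as the arm can. A call is refused whole if a number of a shift passes 6.25 or a number of a turn 10.7, either way. A call with a gripper value outside its range is refused whole. The fingers move at their own pace and stop on an object; "force" is the grip in N (left out, the last holds). Time passes only in rows, so rows that do not move let the fingers close. It gives the time, the measured TCP pose, the force and the opening at its end, in the units of the state.
- r.get_obs(): the state, without advancing time (a new reading comes with each control period).
- r.grab_frame(name): name is "scene" or "top" or "wrist"; returns a dict with "image" (480x640x3 uint8, red, green, blue), "camera_matrix" (3x3 intrinsics, pixels), "cam_to_world" (4x4, takes a point from camera to world coordinates). Camera axes: x right, y down, z forward; pixel columns grow to the right and rows downward; lengths in m; the calibration is good to about 2 mm. A picture is of the moment at which its call begins. There is no depth.
- r.hand_in(): hands the job in, once; it reports no verdict.
Trained networks look in the newest picture that a camera, given by its name, has taken for a name from the list of things; names that differ only in an ending like _2 or _b are one class to them, and where a whole thing is asked for, a point or a joint stands for the part that bears it (a point fixed in the world has none). Each returns a list of dicts, best first, with "p" (0 to 1); they miss things now and then, are a little off and sometimes report something else, mostly with a low value. They report only what shows in the picture. A call takes as long as a camera call. They do not tell look-alikes from the thing itself.
- r.recognise(camera, target): "rect" ([left, top, right, bottom] in pixels, round what is visible of it).
The state is a dict: "clock": time; "joints": joint angles; "qvel": joint speeds; "tau": joint torques, N m; "tcp_pos": TCP position; "orientation": TCP orientation; "contact_force": force on the tool from outside, world axes, zero at the start; "moment": the same for the moment, N m; "grip_width": finger opening in m.
Only numpy, scipy, OpenCV 4.12 (cv2) and the standard library are available. Lean on these libraries where they do the work, as an engineer would, in place of code of your own. Each camera call takes 0.05 s, during which the arm holds its last target.

## Working session

There is one attempt and no reset: what is moved stays moved. The work goes in short steps, Python scripts to look and compute and a tool call to move; the robot and the scene stay as the last step left them, time stands still between calls to the robot, and variables do not carry over. Pictures are saved under pics/ and viewed, and the job is handed in when it is done.

Besides the shell and the picture viewer there is one more tool, called after "Emit:" as name(argument=value, ...), one argument or row to a line, values as JSON. send_rows: Moves the arm, as the interface text tells. Its arguments: {"type":"object","properties":{"plan":{"type":"array","items":{"type":"array","items":{"type":"number"}}},"force":{"type":"number"}},"required":["plan"]}

```bash
ls; mkdir -p pics; cat > h.py <<'E'
import numpy as np, cv2
from bench import r
def shot(n,f):
    d=r.grab_frame(n); cv2.imwrite('pics/'+f,d['image'][:,:,::-1]); return d
E
python3 - <<'E'
from h import *
o=r.get_obs(); print({k:np.round(v,3) for k,v in o.items()}, r.tip_extent)
for n in ['scene','top','wrist']:
    d=shot(n,n+'0.png'); print(n,d['camera_matrix'].tolist(),np.round(d['cam_to_world'],4).tolist())
    np.savez(n+'0.npz',K=d['camera_matrix'],T=d['cam_to_world'])
    for t in ['neck_grip','foot_seat','shaft_top','neck_pin_hole','latch_knob','latch_tongue','latch']:
        try: print(t,[(np.round(x['rect']).tolist(),round(x['p'],2)) for x in r.recognise(n,t)])
        except Exception as e: print(t,e)
E
```

```text
pics
{'clock': np.float64(0.0), 'joints': array([ 1.089,  0.478,  0.022,  1.556, -0.012,  1.109, -0.083]), 'qvel': array([ 0.   , -0.001,  0.   ,  0.002, -0.001, -0.001, -0.002]), 'tau': array([ 0.0000e+00, -5.9645e+01,  1.6080e+00, -2.8120e+01,  1.2000e-02,
        9.0000e-03, -0.0000e+00]), 'tcp_pos': array([ 0.246, -0.628,  0.244]), 'orientation': array([-1.362,  0.931, -0.928]), 'contact_force': array([-0.206, -0.032, -0.613]), 'moment': array([-0.049, -0.015, -0.045]), 'grip_width': np.float64(0.085)} 0.014
scene [[486.96433814461705, 0.0, 314.0167549977487], [0.0, 486.96433814461705, 228.6798556597887], [0.0, 0.0, 1.0]] [[-0.8361, 0.2836, -0.4695, 0.9204], [0.5482, 0.4632, -0.6964, 0.5383], [0.02, -0.8397, -0.5427, 0.5184], [0.0, 0.0, 0.0, 1.0]]
neck_grip [([198.0, 185.0, 230.0, 217.0], 0.92), ([276.0, 203.0, 322.0, 239.0], 0.89), ([209.0, 202.0, 269.0, 252.0], 0.87)]
foot_seat [([331.0, 311.0, 505.0, 450.0], 0.93)]
shaft_top [([334.0, 314.0, 500.0, 450.0], 0.61)]
neck_pin_hole [([197.0, 184.0, 232.0, 215.0], 0.98), ([209.0, 204.0, 266.0, 255.0], 0.93), ([277.0, 202.0, 324.0, 2
[... 544 characters left out ...]
2.0, 183.0, 259.0, 292.0], 0.81)]
shaft_top [([150.0, 184.0, 261.0, 293.0], 0.6)]
neck_pin_hole [([382.0, 249.0, 423.0, 289.0], 0.77), ([459.0, 194.0, 494.0, 230.0], 0.74), ([397.0, 190.0, 441.0, 229.0], 0.55)]
latch_knob [([177.0, 264.0, 196.0, 287.0], 0.78)]
latch_tongue [([176.0, 263.0, 194.0, 287.0], 0.58)]
latch [([179.0, 264.0, 197.0, 287.0], 0.54)]
wrist [[341.85943878907295, 0.0, 318.7927537388618], [0.0, 341.85943878907295, 237.6661064745194], [0.0, 0.0, 1.0]] [[0.3661, -0.8791, -0.3052, 0.3262], [-0.9306, -0.3457, -0.1207, -0.5957], [0.0006, 0.3282, -0.9446, 0.3746], [0.0, 0.0, 0.0, 1.0]]
neck_grip []
foot_seat []
shaft_top []
neck_pin_hole []
latch_knob []
latch_tongue []
latch []
```

View pics/scene0.png

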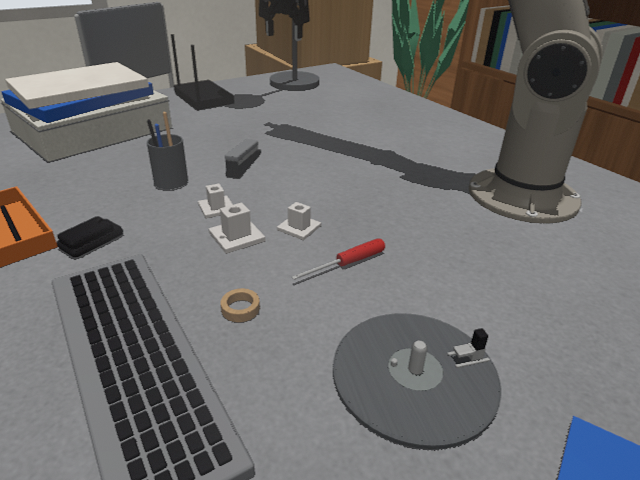

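View pics/top0.png

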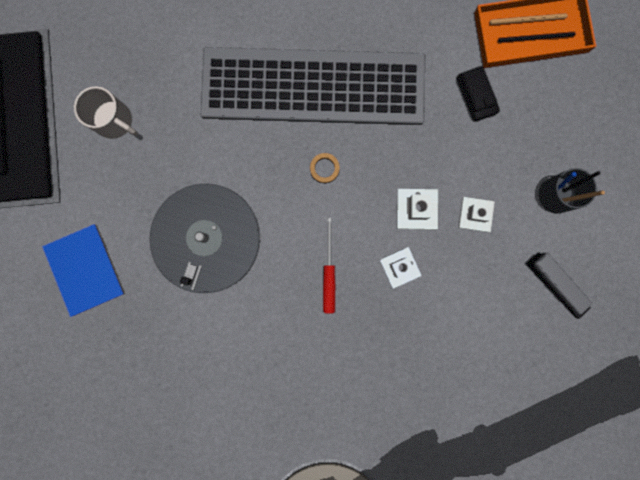

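```bash
python3 - <<'E'
import cv2
a=cv2.imread('pics/top0.png');
b=cv2.resize(a[175:300,370:510],None,fx=5,fy=5,interpolation=cv2.INTER_CUBIC);cv2.imwrite('pics/topneck.png',b)
b=cv2.resize(a[175:300,140:270],None,fx=4.5,fy=4.5,interpolation=cv2.INTER_CUBIC);cv2.imwrite('pics/topfoot.png',b)
a=cv2.imread('pics/scene0.png')
b=cv2.resize(a[170:260,190:330],None,fx=5,fy=5,interpolation=cv2.INTER_CUBIC);cv2.imwrite('pics/scneck.png',b)
b=cv2.resize(a[300:460,320:515],None,fx=3.7,fy=3.7,interpolation=cv2.INTER_CUBIC);cv2.imwrite('pics/scfoot.png',b)
E
```

```text
(no output)
```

View pics/topneck.png

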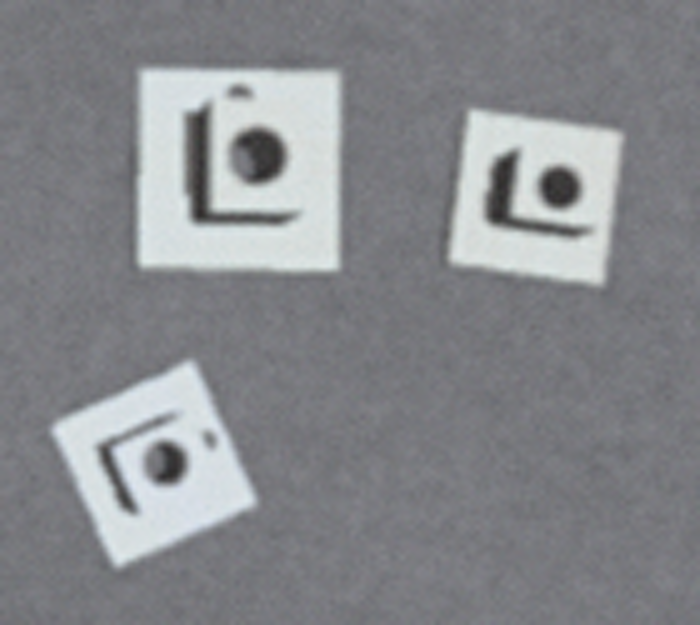

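View pics/topfoot.png

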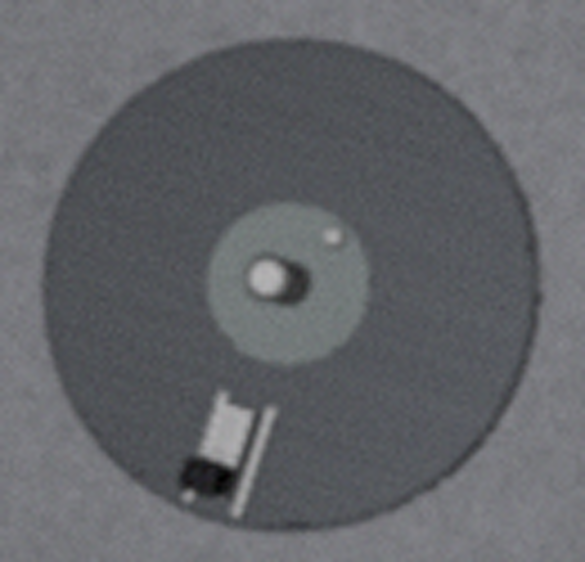

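View pics/scneck.png

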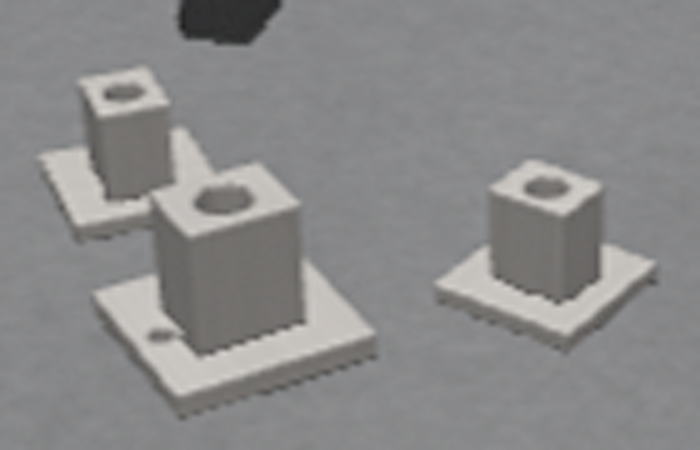

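View pics/scfoot.png

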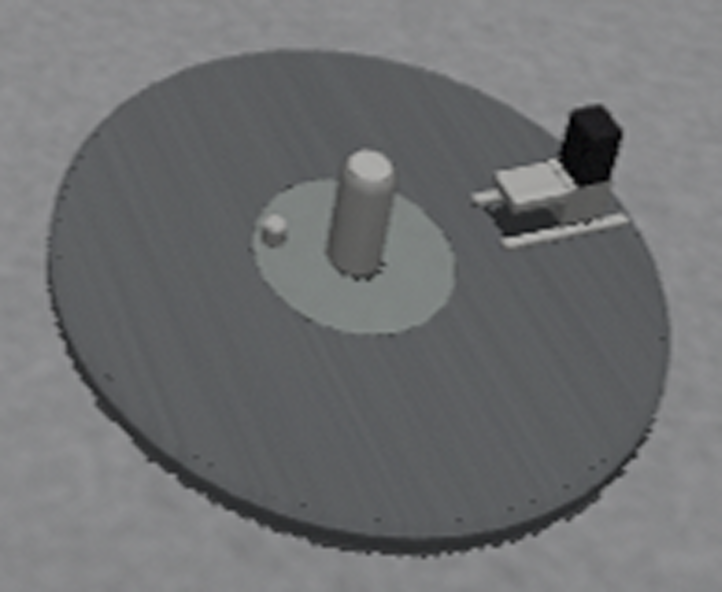

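```bash
cat >> h.py <<'E'
class Cam:
    def __init__(s,K,T): s.K=np.array(K);s.T=np.array(T)
    def ray(s,u,v):
        d=s.T[:3,:3]@np.linalg.solve(s.K,[u,v,1.]); return s.T[:3,3],d/np.linalg.norm(d)
    def at(s,u,v,z):
        o,d=s.ray(u,v); return o+d*(z-o[2])/d[2]
    def proj(s,p):
        p=np.atleast_2d(p); q=(p-s.T[:3,3])@s.T[:3,:3]; q=q@s.K.T; return q[:,:2]/q[:,2:]
def load(n):
    f=np.load(n+'.npz'); return Cam(f['K'],f['T'])
def tri(obs):
    A=0;b=0
    for c,u,v in obs:
        o,d=c.ray(u,v);P=np.eye(3)-np.outer(d,d);A=A+P;b=b+P@o
    p=np.linalg.solve(A,b); return p,[np.round(c.proj(p)[0]-[u,v],1).tolist() for c,u,v in obs]
def crop(u,v,x0,y0,s): return x0+(u+.5)/s-.5, y0+(v+.5)/s-.5
E
python3 - <<'E'
from h import *
t=load('top0');s=load('scene0')
N=lambda u,v:crop(u,v,370,175,5); F=lambda u,v:crop(u,v,140,175,4.5)
SN=lambda u,v:crop(u,v,190,170,5); SF=lambda u,v:crop(u,v,320,300,3.7)
print('plate corners z=.01')
c=np.array([t.at(*N(*p),.01) for p in [(138,70),(341,71),(341,270),(137,269)]]);print(c.round(4),c.mean(0))
print('plate pinhole/hub bore', t.at(*N(258,155),.06), t.at(*N(238,91),.01))
print('neck bore top tri',tri([(t,*N(258,155)),(s,*SN(224,199))]))
print('plate corner tri',tri([(t,*N(138,70)),(s,*SN(180,398))]))
c2=[s.at(*SN(*p),.01) for p in [(93,297),(180,398),(376,338)]];print(np.round(c2,4))
print('shaft top tri',tri([(t,*F(266,277)),(s,*SF(370,163))]))
print('shaft',t.at(*F(266,277),.057),s.at(*SF(370,163),.057))
print('pin',tri([(t,*F(332,236)),(s,*SF(272,222))]),t.at(*F(332,236),.021),s.at(*SF(272,222),.021))
print('knob',tri([(t,*F(207,477)),(s,*SF(593,120))]),t.at(*F(207,477),.057),s.at(*SF(593,118),.057))
print('disc', t.at(*F(291,284),.012), 'swivel',t.at(*F(288,284),.012))
E
```

```text
plate corners z=.01
[[ 0.654  -0.1398  0.01  ]
 [ 0.6535 -0.2212  0.01  ]
 [ 0.5735 -0.2201  0.01  ]
 [ 0.5739 -0.1387  0.01  ]] [ 0.61370579 -0.17997466  0.01      ]
plate pinhole/hub bore [ 0.61380099 -0.17989285  0.06      ] [ 0.64545024 -0.17982522  0.01      ]
neck bore top tri (array([ 0.61351852, -0.17965997,  0.06082291]), [[-0.1, 0.1], [-0.1, -0.0]])
plate corner tri (array([ 0.65366026, -0.13962247,  0.01058194]), [[-0.1, 0.1], [-0.1, -0.0]])
[[ 0.6533 -0.2185  0.01  ]
 [ 0.6532 -0.1402  0.01  ]
 [ 0.575  -0.1375  0.01  ]]
shaft top tri (array([0.5555181 , 0.24578235, 0.05804949]), [[0.0, -0.0], [0.0, 0.0]])
shaft [0.55557555 0.24602989 0.057     ] [0.55469833 0.2451059  0.057     ]
pin (array([0.57628415, 0.2250264 , 0.0213004 ]), [[0.2, -0.2], [0.4, 0.0]]) [0.57593543 0.22544365 0.021     ] [0.57648004 0.22451306 0.021     ]
knob (array([0.47035865, 0.27078541, 0.05474209]), [[-0.3, 0.2], [-0.6, -0.0]]) [0.47085042 0.26964901 0.057     ] [0.47116131 0.27187171 0.057     ]
disc [0.55538364 0.2450757  0.012     ] swivel [0.55538448 0.2464015  0.012     ]
```

```bash
cat >> h.py <<'E'
from scipy.spatial.transform import Rotation as Ro
def st():
    o=r.get_obs(); R=Ro.from_rotvec(o['orientation']).as_matrix()
    return o,R
def goto(p,yawx=None):
    """print tool-frame shift (cm) to world p; spin needed (deg) about tool y to make tool x have world azimuth yawx (mod 180)"""
    o,R=st(); print('t',round(float(o['clock']),2),'tcp',np.round(o['tcp_pos'],4),'F',np.round(o['contact_force'],1),'M',np.round(o['moment'],2),'w',round(float(o['grip_width']),4),'j7',round(o['joints'][6],2))
    az=np.degrees(np.arctan2(R[1,0],R[0,0])); print('x az',round(az,2),'tilt', np.round(np.degrees(np.arccos(-R[2,1])),2), 'zaz',round(np.degrees(np.arctan2(R[1,2],R[0,2])),2))
    if p is not None: print('shift now cm',np.round(100*R.T@(np.array(p)-o['tcp_pos']),3))
    if yawx is not None:
        d=(yawx-az+90)%180-90; print('daz',round(d,2),'spin about tool y',round(-d,2))
        if p is not None:
            Rn=R@Ro.from_rotvec([0,np.radians(-d),0]).as_matrix(); print('shift after turn cm',np.round(100*Rn.T@(np.array(p)-o['tcp_pos']),3))
E
python3 - <<'E'
from h import *
print(st()[1].round(3)); goto([.6137,-.18,.20],89.4)
E
```

```text
[[ 0.365 -0.     0.931]
 [-0.931  0.     0.365]
 [-0.    -1.    -0.   ]]
t 1.2 tcp [ 0.2465 -0.6284  0.2453] F [-0.  -0.4 -0.3] M [-0.03  0.02  0.02] w 0.0856 j7 -0.08
x az -68.58 tilt 0.0 zaz 21.42
shift now cm [-28.336   4.528  50.559]
daz -22.02 spin about tool y 22.02
shift after turn cm [-45.223   4.528  36.25 ]
```

Emit:
send_rows(
  plan=[
    [0, 0, 0, 7.34, 1],
    [0, 0, 0, 7.34, 1],
    [0, 0, 0, 7.34, 1],
    [-4.5, 0.2, 3.6, 0, 1],
    [-4.5, 0.2, 3.6, 0, 1],
    [-4.5, 0.2, 3.6, 0, 1],
    [-4.5, 0.2, 3.6, 0, 1],
    [-4.5, 0.2, 3.6, 0, 1],
    [-4.5, 0.2, 3.6, 0, 1],
    [-4.5, 0.2, 3.6, 0, 1],
    [-4.5, 0.2, 3.6, 0, 1],
    [-4.5, 0.2, 3.6, 0, 1],
  ],
)

```text
clock: 2.7
tcp_pos: [0.5758, -0.2254, 0.2275]
orientation: [-1.204, 1.217, -1.218]
contact_force: [0.7, -0.1, 0.1]
grip_width: 0.0857
```

```bash
python3 - <<'E'
from h import *
goto([.6137,-.18,.20],89.4)
d=shot('wrist','w1.png'); np.savez('w1.npz',K=d['camera_matrix'],T=d['cam_to_world'])
o,R=st(); print('cam in tool',np.round(R.T@(d['cam_to_world'][:3,3]-o['tcp_pos']),4))
E
```

```text
t 2.7 tcp [ 0.5758 -0.2254  0.2275] F [ 0.7 -0.1  0.1] M [ 0.03 -0.04  0.01] w 0.0857 j7 -1.33
x az -90.62 tilt 0.04 zaz -0.62
shift now cm [-4.583  2.751  3.735]
daz 0.02 spin about tool y -0.02
shift after turn cm [-4.582  2.751  3.736]
cam in tool [ 0.0082 -0.1294  0.0806]
```

View pics/w1.png

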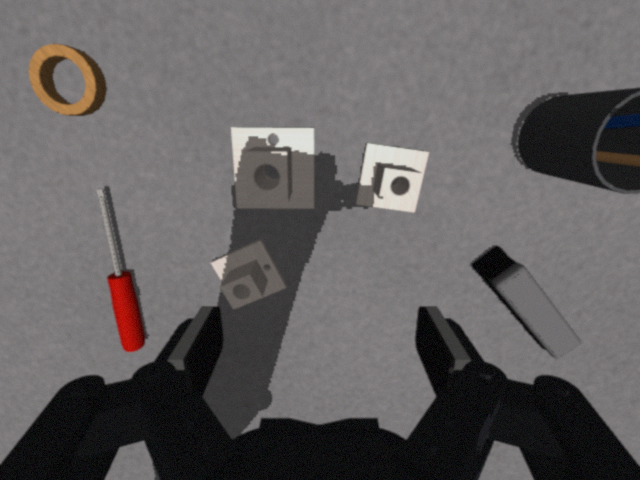

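```bash
python3 - <<'E'
from h import *
a=cv2.imread('pics/w1.png'); cv2.imwrite('pics/w1c.png',cv2.resize(a[115:225,215:335],None,fx=5,fy=5,interpolation=cv2.INTER_CUBIC))
w=load('w1');t=load('top0')
print(w.proj([[.6137,-.18,.06],[.6426,-.18,.01],[.654,-.1398,.01],[.6535,-.2212,.01],[.5735,-.2201,.01]]).round(1))
E
```

```text
[[267.6 177.9]
 [273.1 140. ]
 [230.9 128.1]
 [315.1 127.8]
 [315.1 208.4]]
```

View pics/w1c.png

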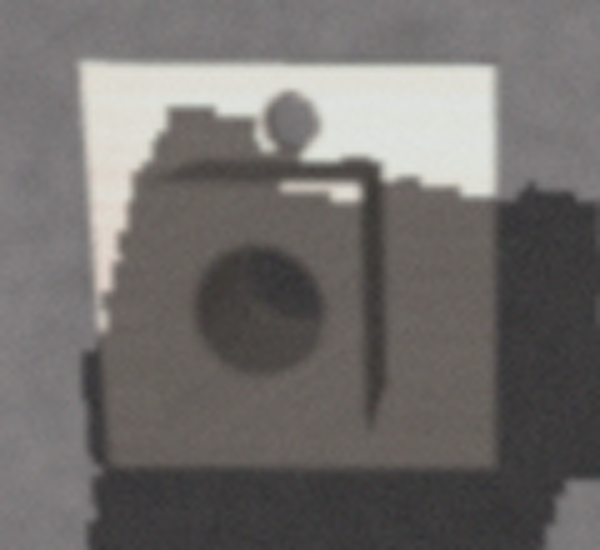

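Emit:
send_rows(
  plan=[
    [-4.6, 0, 3.77, 0, 1],
    [0, 6, 0, 0, 1],
    [0, 4, 0, 0, 1],
    [0, 0, 0, 0, 1],
  ],
)

```text
clock: 3.25
tcp_pos: [0.6104, -0.1808, 0.1242]
orientation: [-1.208, 1.222, -1.213]
contact_force: [-0.4, -0.1, 0.9]
grip_width: 0.0852
```

```bash
python3 - <<'E'
from h import *
goto([.614,-.1797,.033],89.4)
d=shot('wrist','w2.png'); np.savez('w2.npz',K=d['camera_matrix'],T=d['cam_to_world'])
w=load('w2'); print(w.proj([[.6137,-.18,.06],[.6426,-.18,.01],[.654,-.1398,.01],[.6535,-.2212,.01],[.5735,-.2201,.01]]).round(1))
E
```

```text
t 3.25 tcp [ 0.6104 -0.1808  0.1242] F [-0.4 -0.1  0.9] M [-0.01 -0.02  0.  ] w 0.0852 j7 -1.43
x az -90.59 tilt 0.4 zaz -0.59
shift now cm [-0.103  9.115  0.42 ]
daz -0.01 spin about tool y 0.01
shift after turn cm [-0.104  9.115  0.42 ]
[[320.1 260.3]
 [319.6 196. ]
 [263.  180.8]
 [377.4 180.5]
 [371.1 281.6]]
```

View pics/w2.png

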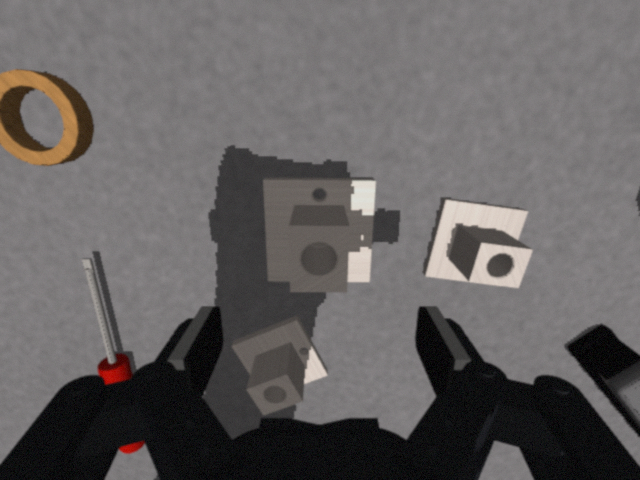

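Emit:
send_rows(
  plan=[
    [-0.1, 2, 0.4, 0, 1],
    [0, 3, 0, 0, 1],
    [0, 2.5, 0, 0, 1],
    [0, 1.5, 0, 0, 1],
    [0, 0, 0, 0, 1],
    [0, 0, 0, 0, 1],
  ],
)

```text
clock: 4.05
tcp_pos: [0.6179, -0.1805, 0.0385]
orientation: [-1.203, 1.215, -1.218]
contact_force: [-0.1, -0.4, 0.4]
grip_width: 0.0855
```

```bash
python3 - <<'E'
from h import *
goto([.6143,-.1797,.033],89.4)
E
```

```text
t 4.05 tcp [ 0.6179 -0.1805  0.0385] F [-0.1 -0.4  0.4] M [ 0.01  0.03 -0.02] w 0.0855 j7 -1.45
x az -90.61 tilt 0.12 zaz -0.61
shift now cm [-0.079  0.549 -0.364]
daz 0.01 spin about tool y -0.01
shift after turn cm [-0.079  0.549 -0.364]
```

Emit:
send_rows(
  plan=[
    [-0.08, 0, -0.36, 0, 1],
    [0, 0, 0, 0, 1],
    [0, 0, 0, 0, 1],
  ],
)

```text
clock: 4.42
tcp_pos: [0.6135, -0.1795, 0.0377]
orientation: [-1.204, 1.216, -1.217]
contact_force: [-0.1, -0.2, -0.4]
grip_width: 0.0853
```

```bash
python3 - <<'E'
from h import *
goto([.6143,-.1797,.033],89.4)
d=shot('wrist','w3.png')
E
```

```text
t 4.42 tcp [ 0.6135 -0.1795  0.0377] F [-0.1 -0.2 -0.4] M [-0.    0.03 -0.03] w 0.0853 j7 -1.45
x az -90.61 tilt 0.04 zaz -0.61
shift now cm [0.015 0.471 0.08 ]
daz 0.01 spin about tool y -0.01
shift after turn cm [0.015 0.471 0.08 ]
```

View pics/w3.png

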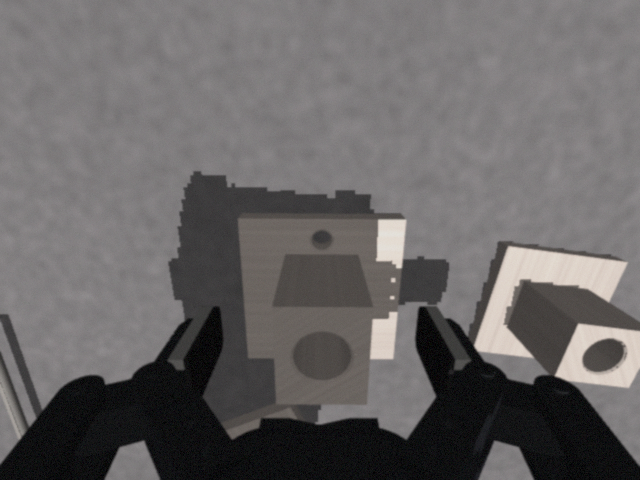

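Emit:
send_rows(
  plan=[
    [0, 0.47, 0.08, 0, 1],
    [0, 0, 0, 0, 1],
    [0, 0, 0, 0, 0],
    [0, 0, 0, 0, 0],
    [0, 0, 0, 0, 0],
    [0, 0, 0, 0, 0],
    [0, 0, 0, 0, 0],
    [0, 0, 0, 0, 0],
  ],
  force=30,
)

```text
clock: 5.48
tcp_pos: [0.6143, -0.1798, 0.0328]
orientation: [-1.204, 1.217, -1.218]
contact_force: [-0.3, -1.8, 2.2]
grip_width: 0.0356
```

```bash
python3 - <<'E'
from h import *
goto([.6143,-.1797,.033],89.4)
E
```

```text
t 5.47 tcp [ 0.6143 -0.1798  0.0328] F [-0.3 -1.8  2.2] M [-0.34  0.01  0.  ] w 0.0356 j7 -1.45
x az -90.62 tilt 0.04 zaz -0.62
shift now cm [-0.014 -0.018 -0.004]
daz 0.02 spin about tool y -0.02
shift after turn cm [-0.014 -0.018 -0.004]
```

Emit:
send_rows(
  plan=[
    [0, -2, 0, 0, 0],
    [0, -4, 0, 0, 0],
    [0, -6, 0, 0, 0],
    [0, -6, 0, 0, 0],
    [-3, -2, -0.7, 5, 0],
    [0, 0, 0, 0, 0],
  ],
  force=40,
)

```text
clock: 6.22
tcp_pos: [0.608, -0.1455, 0.2355]
orientation: [-1.159, 1.276, -1.278]
contact_force: [-0.2, -0.2, -5.8]
grip_width: 0.0357
```

```bash
python3 - <<'E'
from h import *
goto([.485,.316,.23],-134.8)
d=shot('scene','s4.png')
d=shot('wrist','w4.png')
E
```

```text
t 6.22 tcp [ 0.608  -0.1455  0.2355] F [-0.2 -0.2 -5.8] M [ 0.01 -0.02 -0.01] w 0.0357 j7 -1.55
x az -95.37 tilt 0.22 zaz -5.37
shift now cm [-44.794   0.601 -16.57 ]
daz -39.43 spin about tool y 39.43
shift after turn cm [-24.078   0.601 -41.247]
```

View pics/w4.png

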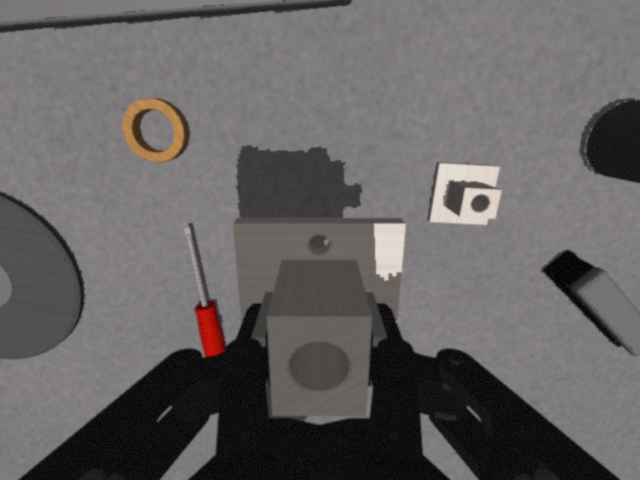

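View pics/s4.png

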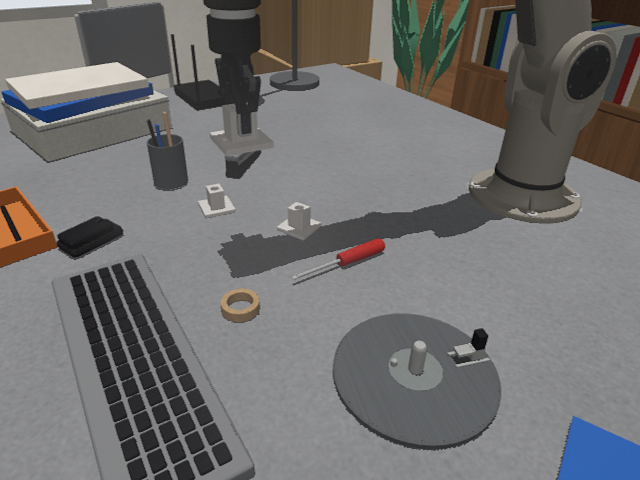

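Emit:
send_rows(
  plan=[
    [-4, 0, -1.5, 0, 0],
    [-5.5, 0, -2, 0, 0],
    [-5.5, 0, -2, 0, 0],
    [-5.5, 0, -2, 0, 0],
    [-5.5, 0, -2, 0, 0],
    [-5.5, 0, -2, 0, 0],
    [-5.5, 0, -2, 0, 0],
    [-5.5, 0, -2, 0, 0],
    [-2.3, 0, -1, 9.86, 0],
    [0, 0, 0, 9.86, 0],
    [0, 0, 0, 9.86, 0],
    [0, 0, 0, 9.86, 0],
  ],
)

```text
clock: 7.82
tcp_pos: [0.4864, 0.3098, 0.2285]
orientation: [-0.776, 1.73, -1.732]
contact_force: [0.2, 0.1, -6.2]
grip_width: 0.0355
```

Emit:
send_rows(
  plan=[
    [0, 0, 0, 0, 0],
    [0, 0, 0, 0, 0],
  ],
)

```text
clock: 8.07
tcp_pos: [0.4857, 0.3125, 0.2296]
orientation: [-0.781, 1.721, -1.725]
contact_force: [-0.5, 0.2, -4.6]
grip_width: 0.0352
```

```bash
python3 - <<'E'
from h import *
goto([.485,.316,.23],-134.8)
d=shot('wrist','w5.png'); np.savez('w5.npz',K=d['camera_matrix'],T=d['cam_to_world'])
w=load('w5'); print(w.proj([[.5555,.2458,.057],[.5763,.225,.021],[.4705,.2705,.057]]).round(1))
E
```

```text
t 8.07 tcp [0.4857 0.3125 0.2296] F [-0.5  0.2 -4.6] M [ 0.07  0.02 -0.01] w 0.0352 j7 -2.95
x az -131.64 tilt 0.42 zaz -41.64
shift now cm [-0.219 -0.039 -0.288]
daz -3.16 spin about tool y 3.16
shift after turn cm [-0.202 -0.039 -0.299]
[[323.7 103.1]
 [324.9  69.5]
 [365.4 198.5]]
```

View pics/w5.png

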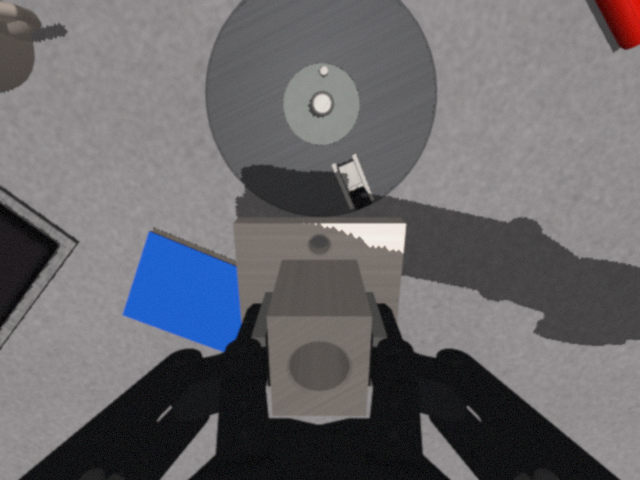

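```bash
python3 - <<'E'
from h import *
a=cv2.imread('pics/w5.png'); cv2.imwrite('pics/w5c.png',cv2.resize(a[50:220,265:405],None,fx=4,fy=4,interpolation=cv2.INTER_CUBIC)[:600])
E
```

```text
(no output)
```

View pics/w5c.png

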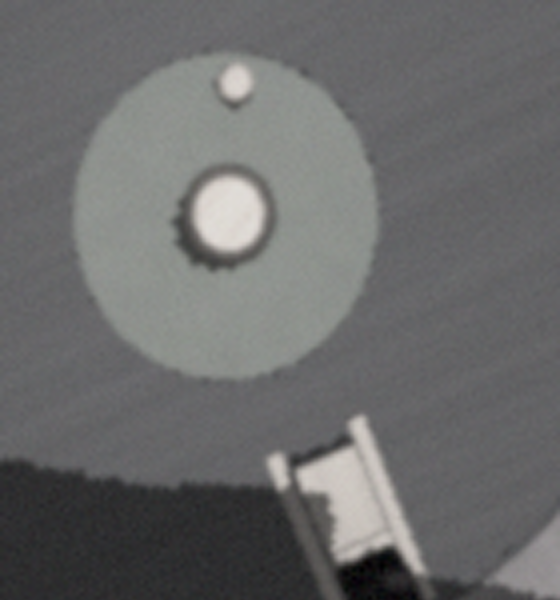

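```bash
python3 - <<'E'
from h import *
w=load('w5');t=load('top0');s=load('scene0')
W=lambda u,v:crop(u,v,265,50,4);F=lambda u,v:crop(u,v,140,175,4.5);SF=lambda u,v:crop(u,v,320,300,3.7)
sh=w.at(*W(230,214),.057);pin=w.at(*W(236,81),.021);sw=w.at(*W(228,216),.012)
print(sh,pin,sw)
for q in [sh,sw]: d=(pin-q)[:2];print(np.degrees(np.arctan2(d[1],d[0])),np.linalg.norm(d))
S,_=tri([(w,*W(230,214)),(t,*F(266,277)),(s,*SF(370,163))]);P,_=tri([(w,*W(236,81)),(t,*F(332,236)),(s,*SF(272,222))])
d=(P-S)[:2];print(S,_,P,np.degrees(np.arctan2(d[1],d[0])),np.linalg.norm(d))
# neck: bore top & pinhole as held, wrist view
E
python3 - <<'E'
import cv2
a=cv2.imread('pics/w5.png'); cv2.imwrite('pics/w5d.png',cv2.resize(a[210:430,220:420],None,fx=2.7,fy=2.7,interpolation=cv2.INTER_CUBIC)[:600])
E
```

```text
[0.55629643 0.24677409 0.057     ] [0.57684801 0.22608954 0.021     ] [0.55712964 0.24568905 0.012     ]
-45.18474543545175 0.029158502011857337
-44.826783646223994 0.027802071887028296
[0.55587058 0.24620311 0.05830176] [[0.8, -0.3], [-0.1, -0.3], [0.5, 0.2]] [0.57653635 0.22546081 0.02148379] -45.10589250431262 0.02927998056524885
```

View pics/w5d.png

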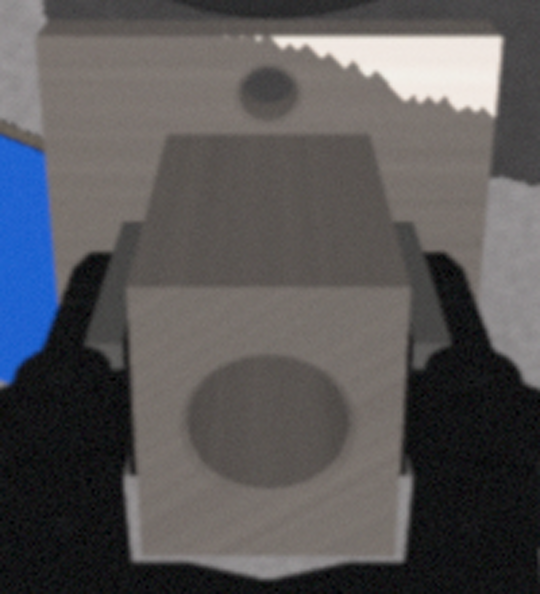

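```bash
python3 - <<'E'
from h import *
w=load('w5');o,R=st();tcp=o['tcp_pos'];W=lambda u,v:crop(u,v,220,210,2.7)
for z in (.025,.027,.029):
  b=w.at(*W(268,421),tcp[2]+z);print('bore in tool mm',np.round(1000*R.T@(b-tcp),1))
for z in (-.025,-.023,-.021):
  b=w.at(*W(268,94),tcp[2]+z);print('pinhole upper in tool mm',np.round(1000*R.T@(b-tcp),1))
goto([.5559,.2462,.15],-135)
E
```

```text
bore in tool mm [ -1.6 -25.   -2.4]
bore in tool mm [ -1.6 -27.   -0.7]
bore in tool mm [ -1.7 -29.    1. ]
pinhole upper in tool mm [-1.7 24.9 27. ]
pinhole upper in tool mm [-1.7 22.9 27.8]
pinhole upper in tool mm [-1.7 20.9 28.5]
t 8.12 tcp [0.4859 0.3123 0.2298] F [ 0.3  0.5 -3.8] M [-0.03  0.02  0.01] w 0.0355 j7 -2.95
x az -131.69 tilt 0.41 zaz -41.69
shift now cm [0.223 7.963 9.635]
daz -3.31 spin about tool y 3.31
shift after turn cm [-0.334  7.963  9.631]
```

Emit:
send_rows(
  plan=[
    [0, 0, 3, 0, 0],
    [0, 0, 4, 0, 0],
    [0, 0, 2.6, 0, 0],
    [0, 2, 0, 0, 0],
    [0, 3, 0, 0, 0],
    [0, 2, 0, 0, 0],
    [0, 0, 0, 0, 0],
    [0, 0, 0, 0, 0],
    [0, 0, 0, 0, 0],
  ],
)

```text
clock: 9.25
tcp_pos: [0.5585, 0.2478, 0.1614]
orientation: [-0.774, 1.724, -1.726]
contact_force: [0.7, 0.1, -4.4]
grip_width: 0.0353
```

```bash
python3 - <<'E'
from h import *
goto([.5556,.2454,.11],-135); print(r.get_obs()['joints'].round(3))
E
```

```text
t 9.25 tcp [0.5585 0.2478 0.1614] F [ 0.7  0.1 -4.4] M [-0.01 -0.06 -0.03] w 0.0353 j7 -2.76
x az -131.87 tilt 0.22 zaz -41.87
shift now cm [ 0.348  5.139 -0.055]
daz -3.13 spin about tool y 3.13
shift after turn cm [ 0.351  5.139 -0.036]
[-0.607  0.464  0.116  1.796 -0.065  0.89  -2.764]
```

Emit:
send_rows(
  plan=[
    [0, 0, 0, 3.1, 0],
    [0.35, 0, -0.04, 0, 0],
    [0, 2.5, 0, 0, 0],
    [0, 2, 0, 0, 0],
    [0, 0, 0, 0, 0],
    [0, 0, 0, 0, 0],
    [0, 0, 0, 0, 0],
  ],
)

```text
clock: 10.12
tcp_pos: [0.5555, 0.2455, 0.1164]
orientation: [-0.734, 1.759, -1.762]
contact_force: [-0.3, -0.5, -4.7]
grip_width: 0.0354
```

```bash
python3 - <<'E'
from h import *
goto([.5556,.2454,.11],-135); print(r.get_obs()['joints'].round(3))
shot('scene','s6.png');shot('top','t6.png');shot('wrist','w6.png')
a=cv2.imread('pics/s6.png')[240:460,320:520]; b=cv2.imread('pics/t6.png')[150:300,120:280]
cv2.imwrite('pics/m6.png',np.hstack([cv2.resize(a,(400,440)),cv2.resize(b,(400,440))]))
E
```

```text
t 10.12 tcp [0.5555 0.2455 0.1164] F [-0.3 -0.5 -4.7] M [-0.01 -0.03 -0.01] w 0.0354 j7 -2.8
x az -134.96 tilt 0.24 zaz -44.96
shift now cm [-0.004  0.638  0.018]
daz -0.04 spin about tool y 0.04
shift after turn cm [-0.004  0.638  0.018]
[-0.611  0.516  0.121  1.835 -0.081  0.799 -2.804]
```

View pics/m6.png

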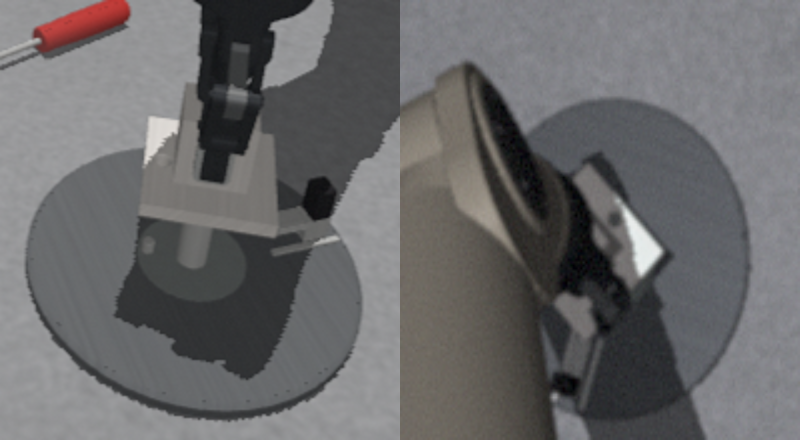

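View pics/w6.png

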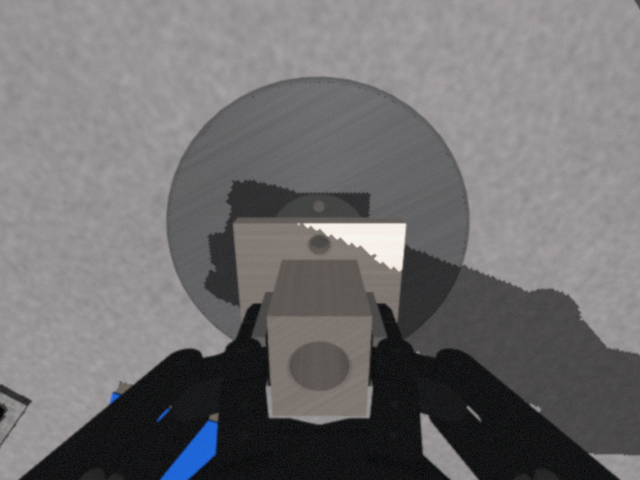

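Emit:
send_rows(
  plan=[
    [0, 1.2, 0, 0, 0],
    [0, 1.0, 0, 0, 0],
    [0, 0.4, 0, 0, 0],
    [0, 0.2, 0, 0, 0],
    [0, 0.2, 0, 0, 0],
  ],
  force=30,
)

```text
clock: 10.9
tcp_pos: [0.5548, 0.2451, 0.0852]
orientation: [-0.735, 1.759, -1.763]
contact_force: [0.6, 0.2, -4.3]
grip_width: 0.0356
```

```bash
python3 - <<'E'
from h import *
goto([.5556,.2454,.0448],-135)
E
```

```text
t 10.9 tcp [0.5548 0.2451 0.0852] F [ 0.6  0.2 -4.3] M [ 0.05 -0.05 -0.02] w 0.0356 j7 -2.8
x az -134.97 tilt 0.33 zaz -44.97
shift now cm [-0.1    4.036  0.038]
daz -0.03 spin about tool y 0.03
shift after turn cm [-0.1    4.036  0.038]
```

Emit:
send_rows(
  plan=[
    [0, 0.3, 0, 0, 0],
    [0, 0.3, 0, 0, 0],
    [0, 0, 0, 0, 0],
    [0, 0, 0, 0, 0],
  ],
)

```text
clock: 11.4
tcp_pos: [0.5549, 0.2451, 0.0792]
orientation: [-0.735, 1.759, -1.763]
contact_force: [1.9, 0.1, -6.6]
grip_width: 0.0357
```

```bash
python3 - <<'E'
from h import *
goto([.5556,.2454,.0448],-135)
E
```

```text
t 11.4 tcp [0.5549 0.2451 0.0792] F [ 1.9  0.1 -6.6] M [ 0.11 -0.56 -0.01] w 0.0357 j7 -2.8
x az -134.97 tilt 0.31 zaz -44.97
shift now cm [-0.089  3.438  0.022]
daz -0.03 spin about tool y 0.03
shift after turn cm [-0.089  3.438  0.022]
```

Emit:
send_rows(
  plan=[
    [-0.05, 0, 0.05, 0, 0],
    [0, 0, 0, 0, 0],
    [0, 0.2, 0, 0, 0],
    [0, 0, 0, 0, 0],
    [0, 0, 0, 0, 0],
  ],
)

```text
clock: 12.02
tcp_pos: [0.5551, 0.245, 0.0771]
orientation: [-0.736, 1.76, -1.764]
contact_force: [0.5, -0.4, -5.9]
grip_width: 0.0354
```

```bash
python3 - <<'E'
from h import *
goto([.5556,.2454,.0448],-135)
E
```

```text
t 12.03 tcp [0.5551 0.245  0.0771] F [ 0.5 -0.4 -5.9] M [ 0.07 -0.11  0.02] w 0.0354 j7 -2.8
x az -134.97 tilt 0.37 zaz -44.97
shift now cm [-0.085  3.225  0.004]
daz -0.03 spin about tool y 0.03
shift after turn cm [-0.085  3.225  0.004]
```

Lateral force is down. On down to just above the pin (TCP ≈ 0.056).

Emit:
send_rows(
  plan=[
    [-0.02, 0.3, 0.02, 0, 0],
    [0, 0.3, 0, 0, 0],
    [0, 0.3, 0, 0, 0],
    [0, 0, 0, 0, 0],
    [0, 0, 0, 0, 0],
  ],
)

```text
clock: 12.65
tcp_pos: [0.5555, 0.245, 0.0681]
orientation: [-0.736, 1.76, -1.763]
contact_force: [-0.5, -0.3, -4.8]
grip_width: 0.0358
```

```bash
python3 - <<'E'
from h import *
goto([.5556,.2454,.0448],-135)
E
```

```text
t 12.65 tcp [0.5555 0.245  0.0681] F [-0.5 -0.3 -4.8] M [ 0.02 -0.   -0.  ] w 0.0358 j7 -2.8
x az -134.97 tilt 0.36 zaz -44.97
shift now cm [-0.052  2.333 -0.023]
daz -0.03 spin about tool y 0.03
shift after turn cm [-0.052  2.333 -0.023]
```

Emit:
send_rows(
  plan=[
    [0, 0.3, 0, 0, 0],
    [0, 0.3, 0, 0, 0],
    [0, 0.3, 0, 0, 0],
    [0, 0.2, 0, 0, 0],
    [0, 0, 0, 0, 0],
    [0, 0, 0, 0, 0],
  ],
)

```text
clock: 13.4
tcp_pos: [0.5555, 0.2449, 0.0572]
orientation: [-0.736, 1.759, -1.763]
contact_force: [-0.6, 0.9, -4.8]
grip_width: 0.0356
```

```bash
python3 - <<'E'
from h import *
goto([.5556,.2454,.0448],-135)
E
```

```text
t 13.4 tcp [0.5555 0.2449 0.0572] F [-0.6  0.9 -4.8] M [ 0.06 -0.02 -0.03] w 0.0356 j7 -2.79
x az -134.97 tilt 0.34 zaz -44.97
shift now cm [-0.046  1.241 -0.026]
daz -0.03 spin about tool y 0.03
shift after turn cm [-0.046  1.241 -0.026]
```

Emit:
send_rows(
  plan=[
    [0, 0.15, 0, 0, 0],
    [0, 0, 0, 0, 0],
    [0, 0.15, 0, 0, 0],
    [0, 0, 0, 0, 0],
    [0, 0.1, 0, 0, 0],
    [0, 0, 0, 0, 0],
  ],
)

```text
clock: 14.15
tcp_pos: [0.5554, 0.2449, 0.0531]
orientation: [-0.736, 1.76, -1.764]
contact_force: [-0.2, -1.0, -4.0]
grip_width: 0.0353
```

```bash
python3 - <<'E'
from h import *
goto([.5556,.2454,.0448],-135)
E
```

```text
t 14.15 tcp [0.5554 0.2449 0.0531] F [-0.2 -1.  -4. ] M [-0.02  0.03  0.02] w 0.0353 j7 -2.79
x az -134.97 tilt 0.36 zaz -44.97
shift now cm [-0.057  0.828 -0.021]
daz -0.03 spin about tool y 0.03
shift after turn cm [-0.057  0.828 -0.021]
```

Emit:
send_rows(
  plan=[
    [0, 0.1, 0, 0, 0],
    [0, 0, 0, 0, 0],
    [0, 0.1, 0, 0, 0],
    [0, 0, 0, 0, 0],
  ],
)

```text
clock: 14.65
tcp_pos: [0.5554, 0.2448, 0.0511]
orientation: [-0.736, 1.76, -1.764]
contact_force: [-0.5, -0.7, -4.8]
grip_width: 0.0356
```

```bash
python3 - <<'E'
from h import *
goto([.5556,.2454,.0448],-135)
E
```

```text
t 14.65 tcp [0.5554 0.2448 0.0511] F [-0.5 -0.7 -4.8] M [-0.   -0.02  0.03] w 0.0356 j7 -2.79
x az -134.97 tilt 0.36 zaz -44.97
shift now cm [-0.06   0.626 -0.022]
daz -0.03 spin about tool y 0.03
shift after turn cm [-0.06   0.626 -0.022]
```

Emit:
send_rows(
  plan=[
    [0, 0.1, 0, 0, 0],
    [0, 0, 0, 0, 0],
    [0, 0.1, 0, 0, 0],
    [0, 0, 0, 0, 0],
  ],
)

```text
clock: 15.15
tcp_pos: [0.5554, 0.2449, 0.0491]
orientation: [-0.736, 1.76, -1.764]
contact_force: [0.1, -0.4, -4.1]
grip_width: 0.0357
```

```bash
python3 - <<'E'
from h import *
goto([.5556,.2454,.0448],-135)
E
```

```text
t 15.15 tcp [0.5554 0.2449 0.0491] F [ 0.1 -0.4 -4.1] M [0.01 0.02 0.01] w 0.0357 j7 -2.79
x az -134.97 tilt 0.36 zaz -44.97
shift now cm [-0.059  0.427 -0.022]
daz -0.03 spin about tool y 0.03
shift after turn cm [-0.059  0.427 -0.022]
```

Emit:
send_rows(
  plan=[
    [0, 0.1, 0, 0, 0],
    [0, 0, 0, 0, 0],
    [0, 0.1, 0, 0, 0],
    [0, 0, 0, 0, 0],
    [0, 0.1, 0, 0, 0],
    [0, 0, 0, 0, 0],
  ],
)

```text
clock: 15.9
tcp_pos: [0.5553, 0.2449, 0.0461]
orientation: [-0.736, 1.76, -1.763]
contact_force: [-0.6, -0.9, -4.4]
grip_width: 0.0357
```

```bash
python3 - <<'E'
from h import *
goto([.5556,.2454,.0448],-135)
E
```

```text
t 15.9 tcp [0.5553 0.2449 0.0461] F [-0.6 -0.9 -4.4] M [ 0.   -0.02 -0.  ] w 0.0357 j7 -2.79
x az -134.97 tilt 0.36 zaz -44.97
shift now cm [-0.055  0.129 -0.018]
daz -0.03 spin about tool y 0.03
shift after turn cm [-0.055  0.129 -0.018]
```

Emit:
send_rows(
  plan=[
    [0, 0.06, 0, 0, 0],
    [0, 0, 0, 0, 0],
    [0, 0.06, 0, 0, 0],
    [0, 0, 0, 0, 0],
  ],
)

```text
clock: 16.4
tcp_pos: [0.5555, 0.2449, 0.0451]
orientation: [-0.735, 1.76, -1.763]
contact_force: [-0.0, -0.9, -3.0]
grip_width: 0.0358
```

```bash
python3 - <<'E'
from h import *
goto([.5556,.2454,.0448],-135)
E
```

```text
t 16.4 tcp [0.5555 0.2449 0.0451] F [-0.  -0.9 -3. ] M [-0.02  0.05 -0.04] w 0.0358 j7 -2.79
x az -134.97 tilt 0.34 zaz -44.97
shift now cm [-0.046  0.029 -0.026]
daz -0.03 spin about tool y 0.03
shift after turn cm [-0.046  0.029 -0.026]
```

Emit:
send_rows(
  plan=[
    [0, 0.03, 0, 0, 0],
    [0, 0, 0, 0, 0],
    [0, 0.03, 0, 0, 0],
    [0, 0, 0, 0, 0],
  ],
)

```text
clock: 16.9
tcp_pos: [0.5555, 0.2449, 0.045]
orientation: [-0.735, 1.76, -1.763]
contact_force: [-4.4, -1.8, 6.2]
grip_width: 0.0356
```

```bash
python3 - <<'E'
from h import *
goto([.5556,.2454,.0448],-135)
shot('scene','s7.png'); cv2.imwrite('pics/s7c.png',cv2.resize(cv2.imread('pics/s7.png')[260:460,320:520],(600,600),interpolation=cv2.INTER_CUBIC))
E
```

```text
t 16.9 tcp [0.5555 0.2449 0.045 ] F [-4.4 -1.8  6.2] M [-0.17  0.59  0.03] w 0.0356 j7 -2.79
x az -134.98 tilt 0.34 zaz -44.98
shift now cm [-0.048  0.022 -0.028]
daz -0.02 spin about tool y 0.02
shift after turn cm [-0.048  0.022 -0.028]
```

View pics/s7c.png

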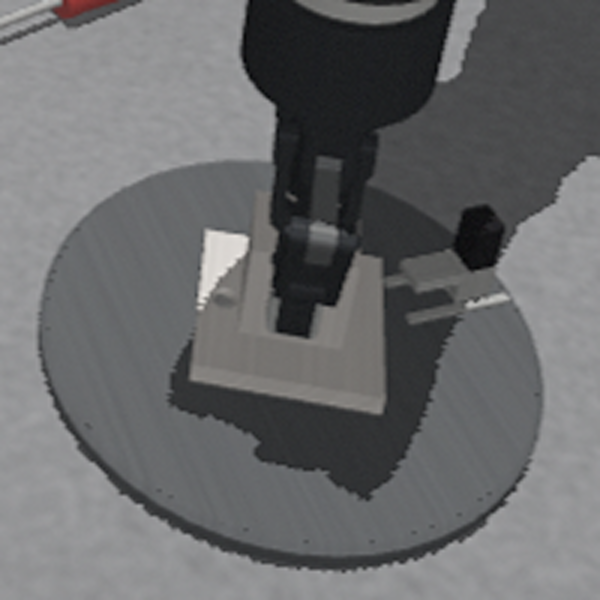

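Emit:
send_rows(
  plan=[
    [0, 0, 0, 0, 1],
    [0, 0, 0, 0, 1],
    [0, 0, 0, 0, 1],
    [0, 0, 0, 0, 1],
    [0, 0, 0, 0, 1],
    [0, -1, 0, 0, 1],
    [0, -3, 0, 0, 1],
    [0, -5, 0, 0, 1],
    [0, -3, 0, 0, 1],
    [0, 0, 0, 0, 1],
    [0, 0, 0, 0, 1],
  ],
)

```text
clock: 18.32
tcp_pos: [0.5555, 0.2452, 0.1641]
orientation: [-0.736, 1.76, -1.763]
contact_force: [0.1, -0.4, -1.1]
grip_width: 0.0853
```

```bash
python3 - <<'E'
from h import *
goto([.4705,.2705,.15],None)
d=shot('wrist','w8.png'); np.savez('w8.npz',K=d['camera_matrix'],T=d['cam_to_world'])
shot('scene','s8.png'); cv2.imwrite('pics/s8c.png',cv2.resize(cv2.imread('pics/s8.png')[280:460,320:520],(660,594),interpolation=cv2.INTER_CUBIC))
E
```

```text
t 18.32 tcp [0.5555 0.2452 0.1641] F [ 0.1 -0.4 -1.1] M [ 0.01 -0.    0.02] w 0.0853 j7 -2.81
x az -134.96 tilt 0.38 zaz -44.96
shift now cm [ 4.207  1.444 -7.798]
```

View pics/w8.png

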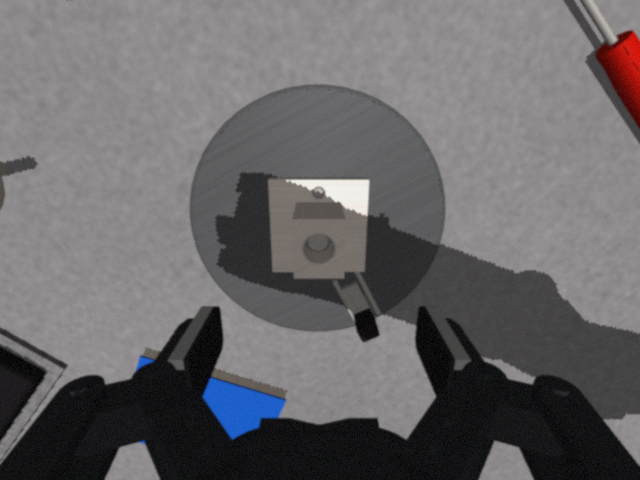

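View pics/s8c.png

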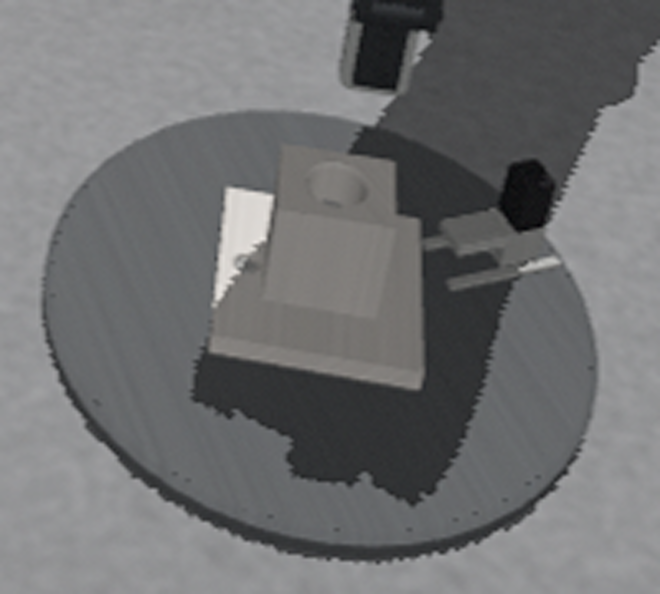

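```bash
python3 - <<'E'
from h import *
s=load('scene0');w=load('w8');w5=load('w5')
print('hub top bore pred',s.proj([[.5553,.2455,.072]]),'seen',crop(338,186,320,280,3.3),'if on pin',s.proj([[.5553,.2455,.081]]))
W=lambda u,v:crop(u,v,265,50,4)
a,b=w5.at(*W(362,420),.02),w5.at(*W(425,590),.02);d=a-b;print('rail az',np.degrees(np.arctan2(d[1],d[0])))
t=load('top0');F=lambda u,v:crop(u,v,140,175,4.5)
a,b=t.at(*F(273,407),.02),t.at(*F(236,516),.02);d=a-b;print('rail az top',np.degrees(np.arctan2(d[1],d[0])))
c=np.array([.5553,.2457]);az=np.radians(-16.5);u=np.array([np.cos(az),np.sin(az)])
for k in (.118,.109,.081):print(k,c-k*u)
p=c-.118*u; goto([*p,.12],-106.5)
E
```

```text
hub top bore pred [[421.13233446 335.65577857]] seen (422.07575757575756, 336.0151515151515) if on pin [[422.12903955 330.502105  ]]
rail az -19.04882354315543
rail az top -17.979923458204482
0.118 [0.44215927 0.27921381]
0.109 [0.45078865 0.27665767]
0.081 [0.4776356  0.26870524]
t 18.43 tcp [0.5551 0.245  0.1632] F [ 0.1 -0.2  0.4] M [ 0.01 -0.01  0.03] w 0.0854 j7 -2.81
x az -134.96 tilt 0.47 zaz -44.96
shift now cm [  5.528   4.379 -10.404]
daz 28.46 spin about tool y -28.46
shift after turn cm [ -0.099   4.379 -11.781]
```

Emit:
send_rows(
  plan=[
    [0, 0, 0, -9.3, 0],
    [0, 0, 0, -9.3, 0],
    [0, 0, 0, -9.3, 0],
    [0, 0, -5, 0, 0],
    [0, 0, -5, 0, 0],
    [-0.1, 0, -1.8, 0, 0],
    [0, 2, 0, 0, 0],
    [0, 2, 0, 0, 0],
    [0, 0, 0, 0, 0],
    [0, 0, 0, 0, 0],
    [0, 0, 0, 0, 0],
  ],
)

```text
clock: 19.8
tcp_pos: [0.4439, 0.281, 0.1254]
orientation: [-1.058, 1.426, -1.427]
contact_force: [-0.0, -0.8, 0.8]
grip_width: 0.0
```

```bash
python3 - <<'E'
from h import *
goto([.4425,.2802,.053],-107)
d=shot('wrist','w9.png')
w=Cam(d['camera_matrix'],d['cam_to_world']);print('knob top pred',w.proj([[.4695,.2712,.057]]))
shot('scene','s9.png'); cv2.imwrite('pics/s9c.png',cv2.resize(cv2.imread('pics/s9.png')[260:440,320:520],(660,594),interpolation=cv2.INTER_CUBIC))
E
```

```text
t 19.8 tcp [0.4439 0.281  0.1254] F [-0.  -0.8  0.8] M [ 0.07 -0.02 -0.02] w 0.0 j7 -2.56
x az -107.09 tilt 0.28 zaz -17.09
shift now cm [ 0.087  7.24  -0.092]
daz 0.09 spin about tool y -0.09
shift after turn cm [ 0.087  7.24  -0.092]
knob top pred [[324.32241678 220.27472209]]
```

View pics/w9.png

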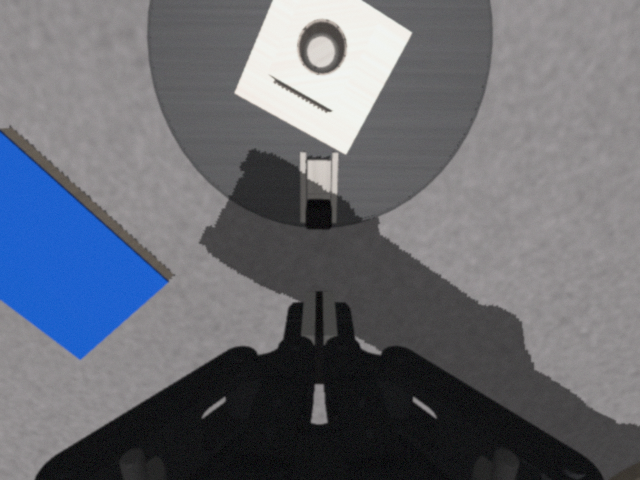

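View pics/s9c.png

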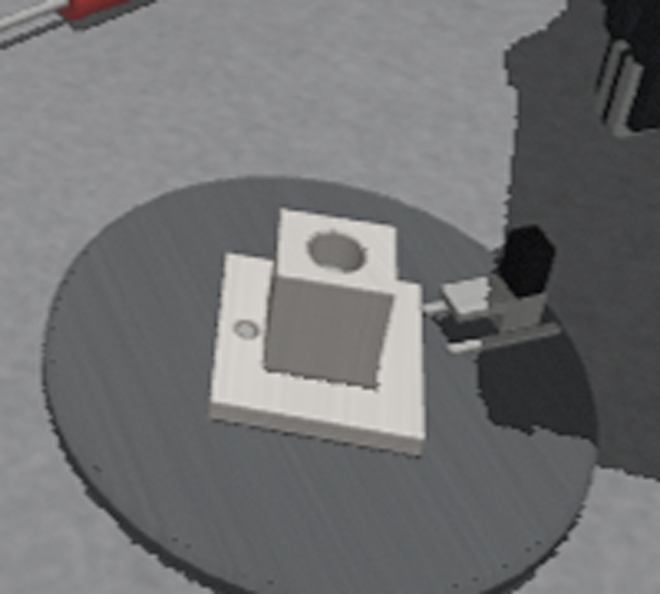

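Emit:
send_rows(
  plan=[
    [0, 3, -0.2, 0, 0],
    [0, 3, 0, 0, 0],
    [0, 1, 0, 0, 0],
    [0, 0, 0, 0, 0],
    [0, 0, 0, 0, 0],
  ],
)

```text
clock: 20.52
tcp_pos: [0.4418, 0.2816, 0.0558]
orientation: [-1.058, 1.426, -1.427]
contact_force: [0.1, -0.8, -0.4]
grip_width: 0.0001
```

```bash
python3 - <<'E'
from h import *
goto([.5553-.109*.956,.2457+.109*.292,.053],-107)
shot('scene','s10.png'); cv2.imwrite('pics/s10c.png',cv2.resize(cv2.imread('pics/s10.png')[260:440,360:560],(660,594),interpolation=cv2.INTER_CUBIC))
E
```

```text
t 20.52 tcp [0.4418 0.2816 0.0558] F [ 0.1 -0.8 -0.4] M [ 0.03 -0.04 -0.02] w 0.0001 j7 -2.57
x az -107.08 tilt 0.25 zaz -17.08
shift now cm [0.113 0.276 1.011]
daz 0.08 spin about tool y -0.08
shift after turn cm [0.114 0.276 1.011]
```

View pics/s10c.png

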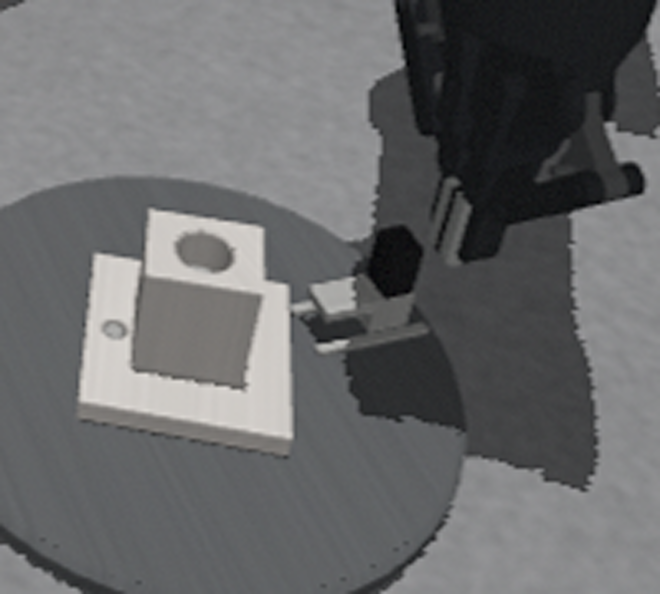

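Emit:
send_rows(
  plan=[
    [0, 0.4, 0, 0, 0],
    [0.1, 0, 0.5, 0, 0],
    [0, 0, 0.4, 0, 0],
    [0, 0, 0.4, 0, 0],
    [0, 0, 0.5, 0, 0],
    [0, 0, 0.5, 0, 0],
    [0, 0, 0, 0, 0],
    [0, 0, 0, 0, 0],
  ],
)

```text
clock: 21.58
tcp_pos: [0.4632, 0.2732, 0.0506]
orientation: [-1.059, 1.426, -1.428]
contact_force: [-0.4, -0.3, -0.5]
grip_width: 0.0004
```

```bash
python3 - <<'E'
from h import *
goto([.5553-.081*.956,.2457+.081*.292,.052],-107)
E
```

```text
t 21.57 tcp [0.4632 0.2732 0.0506] F [-0.4 -0.3 -0.5] M [-0.02  0.03  0.01] w 0.0004 j7 -2.53
x az -107.09 tilt 0.32 zaz -17.09
shift now cm [-0.063 -0.14   1.515]
daz 0.09 spin about tool y -0.09
shift after turn cm [-0.061 -0.14   1.515]
```

Emit:
send_rows(
  plan=[
    [-0.05, 0, 0.4, 0, 0],
    [0, 0, 0.4, 0, 0],
    [0, 0, 0.3, 0, 0],
  ],
)

```text
clock: 21.95
tcp_pos: [0.4733, 0.2702, 0.0505]
orientation: [-1.061, 1.426, -1.428]
contact_force: [-4.4, -1.4, 3.0]
grip_width: 0.0001
```

```bash
python3 - <<'E'
from h import *
goto([.5553-.081*.956,.2457+.081*.292,.052],-107)
shot('scene','s11.png'); cv2.imwrite('pics/s11c.png',cv2.resize(cv2.imread('pics/s11.png')[260:440,360:560],(660,594),interpolation=cv2.INTER_CUBIC))
E
```

```text
t 21.95 tcp [0.4733 0.2702 0.0505] F [-4.4 -1.4  3. ] M [-0.24  0.81 -0.03] w 0.0001 j7 -2.52
x az -107.08 tilt 0.41 zaz -17.08
shift now cm [-0.056 -0.155  0.463]
daz 0.08 spin about tool y -0.08
shift after turn cm [-0.055 -0.155  0.464]
```

View pics/s11c.png

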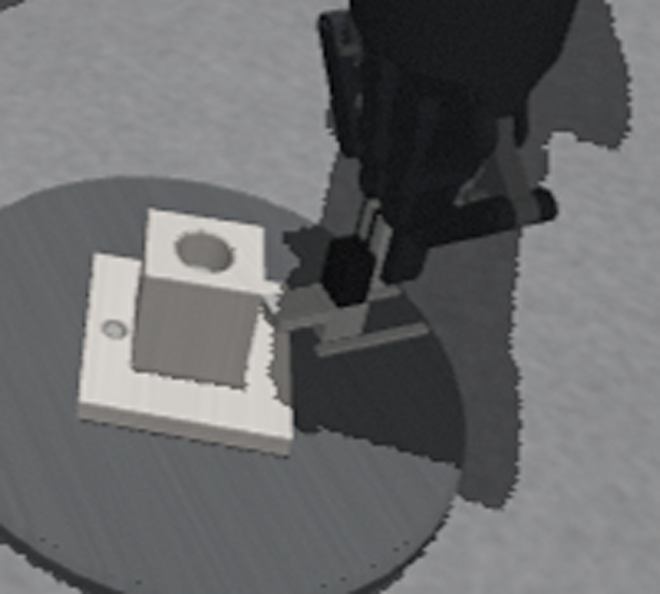

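Emit:
send_rows(
  plan=[
    [0, 0, 0.2, 0, 0],
    [0, 0, 0.2, 0, 0],
    [0, 0, 0, 0, 0],
  ],
)

```text
clock: 22.38
tcp_pos: [0.4774, 0.2692, 0.0505]
orientation: [-1.059, 1.426, -1.428]
contact_force: [-2.8, -1.1, -0.1]
grip_width: 0.0002
```

Emit:
send_rows(
  plan=[
    [0, 0, 0.15, 0, 0],
    [0, 0, 0, 0, 0],
  ],
)

```text
clock: 22.62
tcp_pos: [0.4781, 0.269, 0.0505]
orientation: [-1.061, 1.426, -1.427]
contact_force: [-5.8, -0.9, 0.7]
grip_width: -0.0001
```

Emit:
send_rows(
  plan=[
    [0, 0, 0.1, 0, 0],
    [0, 0, 0, 0, 0],
  ],
)

```text
clock: 22.88
tcp_pos: [0.4781, 0.269, 0.0504]
orientation: [-1.062, 1.427, -1.426]
contact_force: [-7.5, -0.9, 3.1]
grip_width: 0.0001
```

Emit:
send_rows(
  plan=[
    [0, 0, 0.1, 0, 0],
    [0, 0, 0, 0, 0],
  ],
)

```text
clock: 23.12
tcp_pos: [0.4781, 0.269, 0.0504]
orientation: [-1.064, 1.428, -1.425]
contact_force: [-10.6, -0.4, 6.4]
grip_width: 0.0001
```

Emit:
send_rows(
  plan=[
    [0, 0, -1.5, 0, 0],
    [0, 0, -2, 0, 0],
    [0, -4, -1, 0, 0],
    [0, -6, 0, 0, 0],
    [0, -3, -2, 0, 0],
    [0, 0, 0, 0, 0],
    [0, 0, 0, 0, 0],
  ],
)

```text
clock: 24.0
tcp_pos: [0.4186, 0.288, 0.1802]
orientation: [-1.06, 1.425, -1.427]
contact_force: [0.4, -1.6, -0.8]
grip_width: -0.0
```

```bash
python3 - <<'E'
from h import *
goto(None)
shot('scene','s12.png'); cv2.imwrite('pics/s12c.png',cv2.resize(cv2.imread('pics/s12.png')[280:460,320:520],(660,594),interpolation=cv2.INTER_CUBIC))
shot('wrist','w12.png');shot('top','t12.png')
s=load('scene0');u=np.array([.956,-.292]);c=np.array([.5553,.2457])
for k in(.091,.067,.063):print('knob top pred in s12c',k,(s.proj([[*(c-k*u),.057]])-[320,280])*3.3)
print('bore top pred',(s.proj([[*c,.072]])-[320,280])*3.3)
E
```

```text
t 24.0 tcp [0.4186 0.288  0.1802] F [ 0.4 -1.6 -0.8] M [ 0.07 -0.07 -0.  ] w -0.0 j7 -2.6
x az -107.03 tilt 0.35 zaz -17.03
knob top pred in s12c 0.091 [[533.25986313 167.93244217]]
knob top pred in s12c 0.067 [[480.69941708 179.19057973]]
knob top pred in s12c 0.063 [[471.8454064 181.0870566]]
bore top pred [[334.10178884 183.98480925]]
```

View pics/s12c.png

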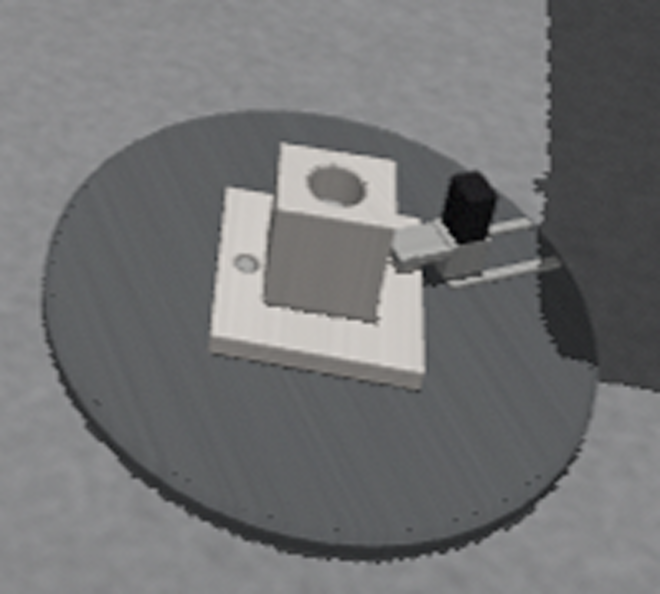

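View pics/t12.png

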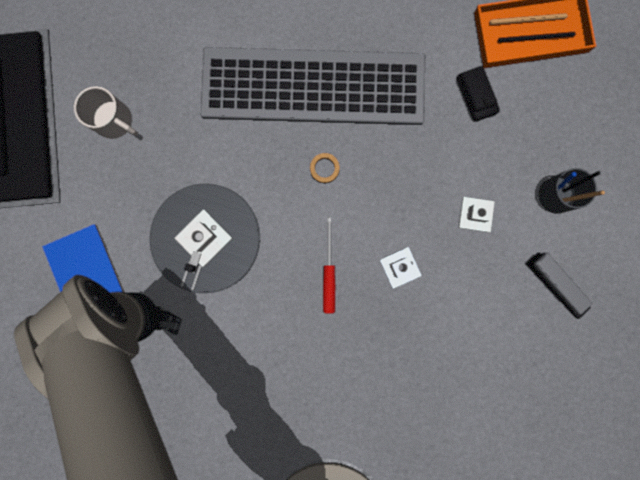

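```bash
python3 -c "
from bench import r
print(r.hand_in())"
```

```text
the job is handed in; nothing more can be done
None
```

The neck socket is fully home on the foot, the latch is slid all the way in over its plate, and I handed the job in at about 24 s of the 72 s allowed. `hand_in` gave no verdict, so this rests on my own checks.

**What I did:** I picked the largest of the three sockets, at pixel (419, 209) in the top view, with its plate measuring about 80 mm. I measured the pin's bearing as −45° in world axes (about 28° off the foot's x axis) and turned the socket to match. I lowered it in small steps and let go. Then I pushed the latch in with closed fingers until it met its stop.

**What the checks showed:**
- **Seating:** the socket touched down at gripper height 45.0 mm, where 44.8 was expected for fully home. The touchdown force was about 11 N and the sideways force was under 5 N. After release, the bore's top showed within 1 px of where a fully home socket should be; resting on the pin, it would have been about 5 px off.
- **Latch:** it stopped within 1 mm of the expected fully-in position, with about 10 N at the stop. The knob's image position agrees.
- **Surroundings:** the gripper is clear of everything, and the last top view shows nothing else on the desk moved.

**What disagreed:**
- The wrist camera read 1–2 mm off the other two views, so I allowed for that.
- The first shaft contact pushed sideways with about 2 N and cleared after I shifted the socket 0.7 mm.
- Estimates of the latch direction ranged from −16° to −19°. I used −17°.

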